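Unlock a sliding hatch by its spring plunger and index it open

TASK

Open the small hatch box so that the blue coverslip box inside can be reached: pull up the black spring plunger knob on the sliding cover, slide the cover open, and leave it locked open with the plunger dropped fully into the hidden open-station hole. Let go of everything, and leave the specimen cup and the dropper bottle where they stand.

Things in the scene. Friction and masses are not known exactly. Their poses are not given: they have to be found in the camera images.
- hatch_box: White box screwed to the worktop, 48 mm high; spans x -63 to +52, y -54 to +54 mm from its origin (on the worktop), z up. Its aluminium cover slides in side rails towards the box's own -x. The pin's track lies under the cover at y -36: closed-station hole at x +36 mm; open-station hole 54 to 72 mm nearer -x, elsewhere each time and hidden by the cover, so find it by feel.
- hatch (a joint): Travel of the cover in m: 0 closed, grows as it slides towards the box's -x and sticks out there; end stop 0.078, at least 6 mm past the open station. It takes about 2 N to slide, about 5 N while the pin rides on the track, and stays where left. Cover top 43 mm above the worktop; a lip 4 mm thick, 60 mm wide, 9 mm high stands across its +x end.
- plunger (a joint): Lift of the spring plunger (knob and pin) in m: 0 fully down in a hole, at most 0.015. Pin 8 mm thick, flat-ended, holes 11 mm long (1.5 mm play either way). Above 0.008 the pin is clear of the hole; let go between stations it rides on the track at 0.008 and snaps to 0 over a hole. Spring pushes down 6 N at 0, 9 N at 0.008, 11 N at 0.015.
- knob (a point): Centre of the top face of the plunger knob, which is mounted on the cover and travels with it: upright black knob with a red dot, 21 mm diameter, 24 mm high below this point, over a 13 mm thick, 14 mm high sleeve on the cover. Plunger down, this point is 84 mm above the worktop; cover closed, it is at x +36, y -36 mm of the box.
- cup: Bystander: loose white specimen cup with an orange screw cap, 62 mm diameter, 64 mm high, origin at the centre of its underside. Leave it alone.
- dropper: Bystander: loose brown dropper bottle with a red rubber bulb, 30 mm diameter, 94 mm high, origin at the centre of its underside. Leave it alone.

How it is judged:
By the outcome, as a careful person would: the job done as asked, in the order asked, and still so for the second after the job is handed in, with the robot touching nothing.
It also fails if it takes over 35 s, if anything falls off the work surface, if the arm or the gripper's body presses on something with over 40 N, if the wrist force passes 120 N, or if a joint passes its speed limit or range.

ROBOT

A 6-joint arm with a two-finger parallel gripper is mounted at the origin on a cart in front of the work surface, level with it; the furniture and walls round the work are solid. World frame = base frame: x ahead of the robot, y to its left, z up, the work surface at z = 0. Lengths are in m, angles in rad, forces in N, time in s.
With the tool pointing down it reaches from about 0.375 to 0.75 m from the base axis. Payload 9 kg.
Tool frame: the origin (TCP) lies at the very end of the fingers, on their centre line; the grasp point (between the pads) lies 19 mm behind it; z points along the fingers, x is the direction in which the jaws open and shut, and the axes are right-handed (so a half turn about z gives the same grasp; the last joint's range is limited). The gripper opens to 85 mm and grips with 20 to 120 N. Pads are 22 mm wide; open, the fingers measure 114 mm over their backs; the gripper's body (76 mm by 85 mm) begins 54 mm behind the grasp point. The pads swing forward as they close: fully open they stand 13 mm farther back than shut.
Start: joints at [1.01, 0.104, 0.097, 1.564, 0, 1.353], TCP at [0.202, 0.565, 0.231] pointing down, gripper open.
Joint ranges: [-2.99, 2.99], [-0.84, 1.86], [-1.1, 1.16], [-1.84, 2.11], [-1.51, 1.56], [-3.14, 3.14]. Speed limits (rad/s): [2.22, 2.22, 2.57, 3.14, 3.14, 3.14].

INTERFACE

Orientations are given as a rotation vector (axis times angle).
In Python, from plant import robot gives the robot as it stands. The module is installed in compiled form; this text tells all that it offers.
- The arm moves only by the tool apply_moves, never from a script. Its argument "moves" is a list of rows, each a list of 7 numbers: the turn, a rotation vector about the tool's x, y, z in degrees, then the shift along the tool's x, y, z in m, then the opening in per cent of the stroke, from 0 (shut) to 100 (fully open). A call has 1 to 20 rows; each row is the pose to reach, as a shift and turn from the pose measured when the call began, along the tool's axes at that moment; what a row does not reach only later rows make up. A row lasts 1/8 s, in which the tool goes at most 62.5 mm and 10.7 degrees, less where a joint would pass 70% of its speed; a pose out of reach is approached as far as the arm can. A call with a gripper value outside its range is refused whole. The fingers move at their own pace and stop on an object; "squeeze" is the grip in N (left out, the last holds). Time passes only in rows, so rows that repeat a pose let the fingers close. It gives the time, the measured TCP pose, the force and the opening at its end, in the units of the state.
- robot.read_state(): the state, without advancing time (a new reading comes with each control period).
- robot.camera(name): name is "scene" or "top"; returns the picture (384x512x3 uint8, red, green, blue); there is no depth.
- robot.camera_model(name): a dict with "vfov" (degrees; the focal length in pixels is half the picture's height over the tangent of half this angle, whatever the lens; pixels are square), "cx", "cy" (the principal point, pixels), "R" (3x3) and "t" (3): a world point X has camera coordinates R X + t. Camera axes: x right, y down, z forward; pixel columns grow to the right and rows downward; lengths in m; the calibration is good to about 2 mm. A picture is of the moment at which its call begins. camera_model takes no time and is no camera call.
- robot.job_done(): hands the job in, once; it reports no verdict.
The state is a dict: "clock": time; "qpos": joint angles; "joint_velocities": joint speeds; "tau": joint torques, N m; "position": TCP position; "tcp_rot": TCP orientation; "ft_force": force on the tool from outside, world axes, zero at the start; "wrist_torque": the same for the moment, N m; "gripper_width": finger opening in m.
Only numpy, scipy, OpenCV 4.12 (cv2) and the standard library are available. Lean on these libraries where they do the work, as an engineer would, in place of code of your own. Each camera call takes 0.05 s, during which the arm holds its last target. There are 200 camera calls.

## Working session

There is one attempt and no reset: what is moved stays moved. The work goes in short steps, Python scripts to look and compute and a tool call to move; the robot and the scene stay as the last step left them, time stands still between calls to the robot, and variables do not carry over. Pictures are saved under pics/ and viewed, about 8 in all and at most 12, crops included, and the job is handed in when it is done.

Besides the shell and the picture viewer there is one more tool, called after ">>>" as a command line: name --pt "numbers of a row" for each row, then --argument value for the rest. apply_moves: Moves the arm, as the interface text tells. Its arguments: {"type":"object","properties":{"moves":{"type":"array","items":{"type":"array","items":{"type":"number"}}},"squeeze":{"type":"number"}},"required":["moves"]}

```bash
mkdir -p pics; python3 - <<'E'
from plant import robot
import cv2
for n in ("scene","top"):
    cv2.imwrite(f"pics/{n}0.png",robot.camera(n)[:,:,::-1])
    print(n,robot.camera_model(n))
s=robot.read_state();print(s)
E
```

```text
scene {'vfov': 54.25742808364923, 'cx': 255.58839034430025, 'cy': 190.91637757251624, 'R': array([[ 0.81800919, -0.57512796, -0.00942318],
       [-0.36508534, -0.506465  , -0.78115677],
       [ 0.44449259,  0.64243368, -0.62426381]]), 't': array([-0.05714914,  0.40446271,  0.47058209])}
top {'vfov': 49.75800994000776, 'cx': 257.86181898527644, 'cy': 187.84207072609638, 'R': array([[-0.02877855, -0.99957095, -0.00545008],
       [-0.99484408,  0.02917205, -0.09713005],
       [ 0.09724737,  0.00262672, -0.99525678]]), 't': array([0.42321837, 0.35676515, 0.90740672])}
{'clock': 0.1, 'qpos': array([ 1.01028379e+00,  1.04654120e-01,  9.65802578e-02,  1.56391638e+00,
       -5.80805783e-06,  1.35307142e+00]), 'joint_velocities': array([-0.00060017, -0.00231715,  0.00152207,  0.00081612,  0.00057338,
        0.00054426]), 'tau': array([ 6.07928436e-03, -5.58202064e+01,  5.04723608e+01,  1.28211826e-02,
       -2.40850468e-04,  5.08598441e-05]), 'position': array([0.20151516, 0.56483558, 0.23060987]), 'tcp_rot': array([ 2.56739144e+00,  1.80974408e+00, -1.72628569e-03]), 'ft_force': array([-0.69083928, -0.17518863,  0.16283119]), 'wrist_torque': array([ 0.01315561,  0.06135694, -0.03608401]), 'gripper_width': 0.08499274826403296}
```

View pics/scene0.png

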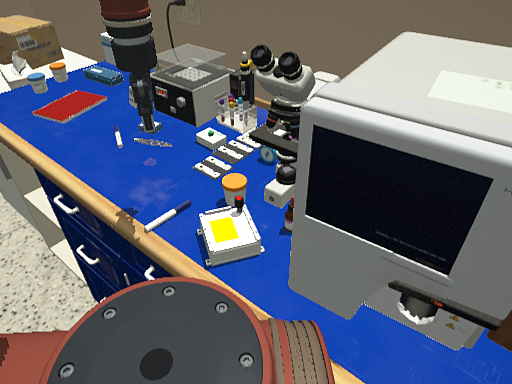

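View pics/top0.png

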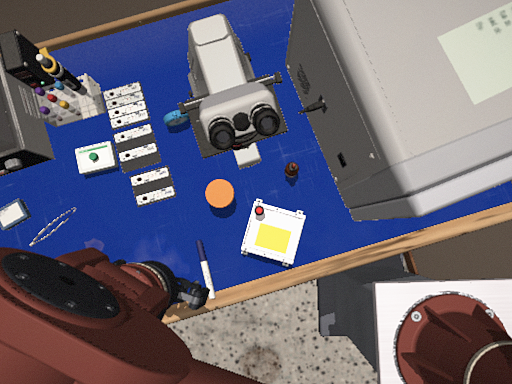

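The scene view shows the white hatch box at about (230,232), its knob at (239,203), and the orange cup cap behind it. The top view has the box at (273,233), knob (259,211), cup (220,194) and dropper (291,170). I'll enlarge both views next.

```bash
python3 - <<'E'
import cv2,numpy as np
a=cv2.imread("pics/scene0.png")[165:275,180:310];b=cv2.imread("pics/top0.png")[155:275,190:320]
a=cv2.resize(a,None,fx=5,fy=5,interpolation=cv2.INTER_CUBIC);b=cv2.resize(b,None,fx=5,fy=5,interpolation=cv2.INTER_CUBIC)
cv2.imwrite("pics/a.png",a);cv2.imwrite("pics/b.png",b)
E
```

```text
(no output)
```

View pics/a.png

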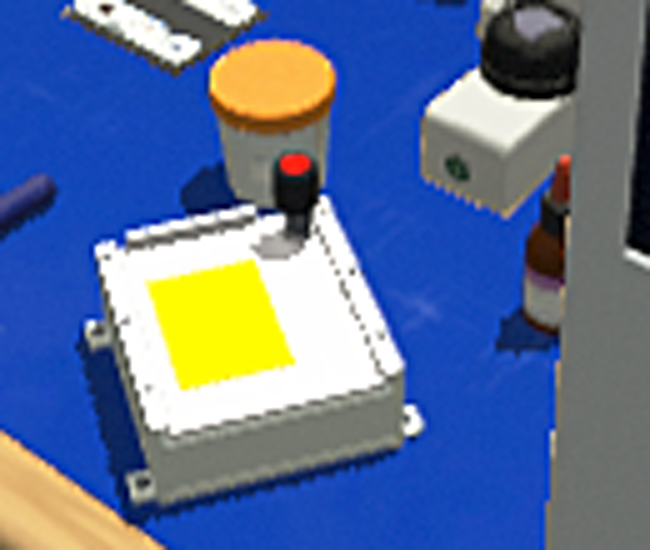

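View pics/b.png

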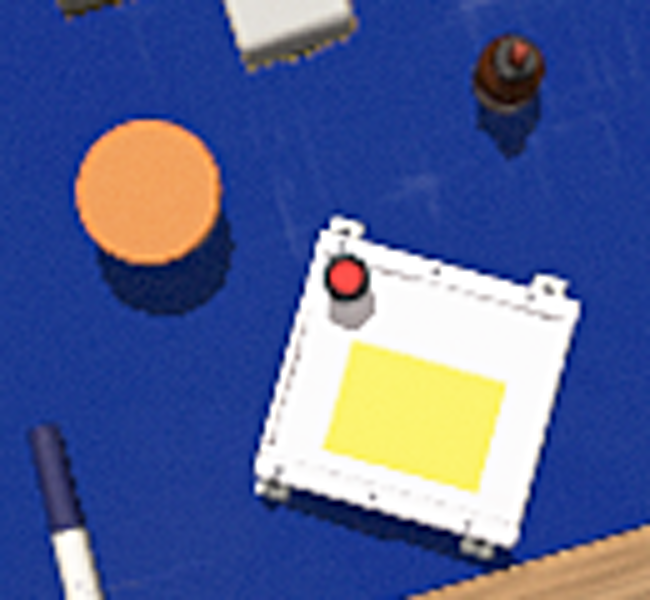

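The crops show the knob's red dot at (294,163) in the scene crop and (346,278) in the top crop. The lip is on the left edge in the top view. So the cover slides to image right, roughly world -y. I'll triangulate now.

```bash
cat > h.py <<'E'
import numpy as np,cv2
from plant import robot
def cam(n):
    m=robot.camera_model(n);f=192/np.tan(np.radians(m["vfov"]/2))
    K=np.array([[f,0,m["cx"]],[0,f,m["cy"]],[0,0,1]]);return K,m["R"],m["t"]
def P(n):
    K,R,t=cam(n);return K@np.c_[R,t]
def tri(ps,pt):
    X=cv2.triangulatePoints(P("scene"),P("top"),np.array(ps,float).reshape(2,1),np.array(pt,float).reshape(2,1))[:,0];return X[:3]/X[3]
def onz(n,p,z):
    K,R,t=cam(n);d=R.T@np.linalg.solve(K,[p[0],p[1],1]);c=-R.T@t;return c+d*(z-c[2])/d[2]
E
python3 - <<'E'
from h import *
np.set_printoptions(precision=4,suppress=True)
S=lambda p:((p[0]+.5)/5-.5+180,(p[1]+.5)/5-.5+165)
T=lambda p:((p[0]+.5)/5-.5+190,(p[1]+.5)/5-.5+155)
for k,s,t in [("knob",(294,163),(346,278)),("c-lipknob",(322,197),(322,232)),("c-lip",(98,245),(258,478)),("c-farknob",(403,372),(580,300)),("c-far",(165,432),(518,550)),("cup",(272,80),(148,192)),("bulb",(565,160),(518,48))]:
    print(k,tri(S(s),T(t)))
c=[onz("top",T(p),.048) for p in [(322,232),(258,478),(580,300),(518,550)]]
print(np.array(c)); d=(c[2]+c[3]-c[0]-c[1])/2;e=(c[0]+c[2]-c[1]-c[3])/2
print("slide dir",d,np.linalg.norm(d),np.degrees(np.arctan2(d[1],d[0])),"-y dir",e,np.linalg.norm(e),np.degrees(np.arctan2(e[1],e[0])))
print(onz("top",T((346,278)),.084),"cup",onz("top",T((148,192)),.064))
from scipy.spatial.transform import Rotation as Ro
print(Ro.from_rotvec(robot.read_state()["tcp_rot"]).as_matrix())
E
```

```text
knob [0.3155 0.4122 0.0855]
c-lipknob [0.3367 0.4224 0.0483]
c-lip [0.234  0.4516 0.051 ]
c-farknob [0.304  0.3122 0.0458]
c-far [0.2019 0.3412 0.0482]
cup [0.3556 0.4953 0.0625]
bulb [0.408  0.3384 0.0921]
[[0.3377 0.4218 0.048 ]
 [0.2334 0.452  0.048 ]
 [0.3052 0.3117 0.048 ]
 [0.2    0.3422 0.048 ]]
slide dir [-0.033  -0.1099  0.    ] 0.11475586938412852 -106.70075333699987 -y dir [ 0.1048 -0.0304  0.    ] 0.10911766038802628 -16.177994204016528
[0.316  0.4119 0.084 ] cup [0.3559 0.495  0.064 ]
[[ 0.3361  0.9418 -0.0006]
 [ 0.9418 -0.3361 -0.001 ]
 [-0.0012 -0.0003 -1.    ]]
```

The knob is at about (0.316, 0.412, 0.085) and the cover slides along bearing -106.4°. The jaws are already within about 3° of that line. The cup's near edge is 60 mm from the knob on the lip side, so I'll keep the gripper partly closed. First I move above the knob.

>>> apply_moves --pt "0 0 -1 -0.026 0.04 0.0 45" --pt "0 0 -2 -0.053 0.08 0.03 45" --pt "0 0 -3.2 -0.079 0.12 0.07 45" --pt "0 0 -3.2 -0.1055 0.159 0.11 45" --pt "0 0 -3.2 -0.1055 0.159 0.11 45" --pt "0 0 -3.2 -0.1055 0.159 0.11 45" --squeeze 60

```text
clock: 0.85
position: [0.3158, 0.4123, 0.1213]
tcp_rot: [2.517, 1.88, -0.001]
ft_force: [0.0, 0.6, 0.9]
gripper_width: 0.0385
```

```bash
python3 - <<'E'
from h import *
a=robot.camera("scene")[130:290,170:330,::-1];b=robot.camera("top")[100:290,170:410,::-1]
a=cv2.resize(a,(400,400),interpolation=cv2.INTER_CUBIC);b=cv2.resize(b,(400,317),interpolation=cv2.INTER_CUBIC)
b=cv2.copyMakeBorder(b,0,83,0,0,cv2.BORDER_CONSTANT)
cv2.imwrite("pics/c.png",np.hstack([a,b]))
from scipy.spatial.transform import Rotation as Ro
s=robot.read_state();print(s["position"],s["ft_force"],Ro.from_rotvec(s["tcp_rot"]).as_matrix())
E
```

```text
[0.31591375 0.413218   0.12217167] [-0.14492934  0.90101385 -0.16594148] [[ 2.81953310e-01  9.59427574e-01  1.02969690e-03]
 [ 9.59427762e-01 -2.81953977e-01  5.70071330e-04]
 [ 8.37269291e-04  8.27186298e-04 -9.99999307e-01]]
```

View pics/c.png

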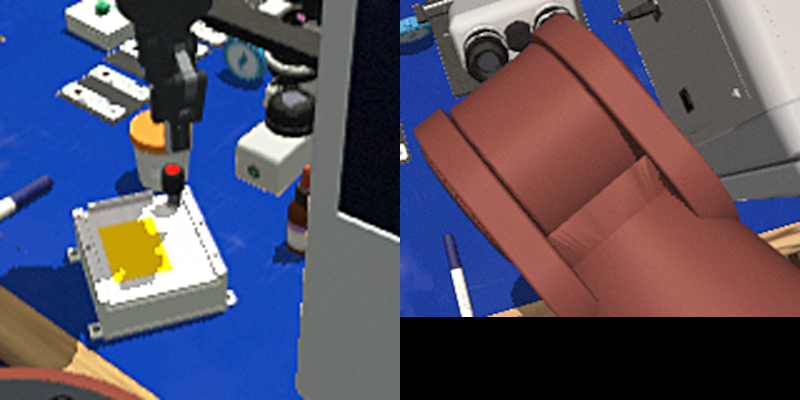

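The fingers are right above the knob, whose dot is at (172,170) in the left picture. Cup and dropper are undisturbed. Next I descend and grip.

>>> apply_moves --pt "0 0 0 0 0 0.03 45" --pt "0 0 0 0 0 0.066 45" --pt "0 0 0 0 0 0.066 45" --pt "0 0 0 0 0 0.066 45"

```text
clock: 1.45
position: [0.3164, 0.4143, 0.0581]
tcp_rot: [2.514, 1.884, 0.005]
ft_force: [0.3, -0.1, 0.9]
gripper_width: 0.0383
```

>>> apply_moves --pt "0 0 0 0 0 0 0" --pt "0 0 0 0 0 0 0" --pt "0 0 0 0 0 0 0" --pt "0 0 0 0 0 0 0" --pt "0 0 0 0 0 0 0" --squeeze 60

```text
clock: 2.08
position: [0.3167, 0.4135, 0.0601]
tcp_rot: [2.513, 1.882, 0.004]
ft_force: [-5.3, -11.6, 9.8]
gripper_width: 0.0188
```

>>> apply_moves --pt "0 0 0 0 0 -0.005 0" --pt "0 0 0 0 0 -0.01 0" --pt "0 0 0 0 0 -0.013 0" --pt "0 0 0 0 0 -0.013 0"

```text
clock: 2.58
position: [0.3165, 0.4133, 0.0728]
tcp_rot: [2.513, 1.882, 0.003]
ft_force: [1.5, -1.7, -10.9]
gripper_width: 0.0184
```

```bash
python3 - <<'E'
from h import *
a=robot.camera("scene")[160:260,180:300,::-1]
cv2.imwrite("pics/d.png",cv2.resize(a,None,fx=5,fy=5,interpolation=cv2.INTER_CUBIC))
s=robot.read_state();print(s["position"],s["ft_force"],s["gripper_width"])
E
```

```text
[0.31649369 0.41333383 0.07269245] [  0.94677252  -2.87487633 -10.56460409] 0.018833288820791855
```

View pics/d.png

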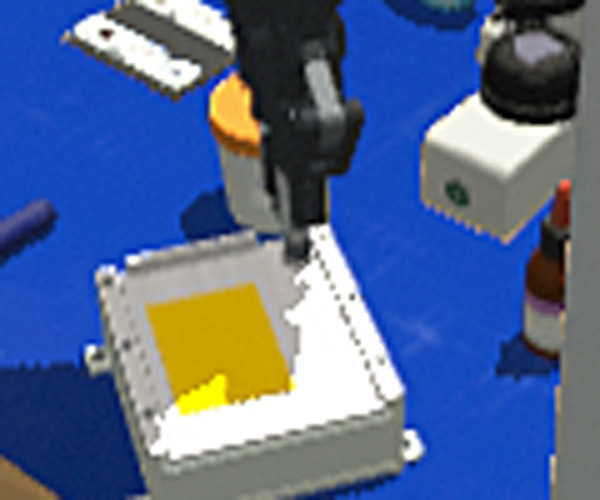

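The wrist feels -10.6 N, which matches the spring lifted about 13 mm, so the pin is clear. I slide 47 mm, short of the open-station range.

>>> apply_moves --pt "0 0 0 -0.004 0 0 0" --pt "0 0 0 -0.01 0 0 0" --pt "0 0 0 -0.018 0 0 0" --pt "0 0 0 -0.026 0 0 0" --pt "0 0 0 -0.034 0 0 0" --pt "0 0 0 -0.041 0 0 0" --pt "0 0 0 -0.046 0 0 0" --pt "0 0 0 -0.048 0 0 0" --pt "0 0 0 -0.048 0 0 0"

```text
clock: 3.75
position: [0.3021, 0.3667, 0.0724]
tcp_rot: [2.513, 1.882, 0.001]
ft_force: [-4.9, 2.4, -10.4]
gripper_width: 0.019
```

>>> apply_moves --pt "0 0 0 0 0 0.003 0" --pt "0 0 0 0 0 0.005 0" --pt "0 0 0 0 0 0.005 32" --pt "0 0 0 0 0 0.006 32" --pt "0 0 0 0 0 0.009 32" --pt "0 0 0 0 0 0.009 32"

```text
clock: 4.5
position: [0.3022, 0.3666, 0.0633]
tcp_rot: [2.513, 1.882, 0.001]
ft_force: [-1.4, -0.7, -0.1]
gripper_width: 0.0277
```

>>> apply_moves --pt "0 0 0 -0.002 0 0 28" --pt "0 0 0 -0.004 0 0 28" --pt "0 0 0 -0.006 0 0 28" --pt "0 0 0 -0.008 0 0 28"

```text
clock: 5.0
position: [0.3001, 0.3595, 0.0634]
tcp_rot: [2.514, 1.883, 0.003]
ft_force: [0.9, 5.3, -2.3]
gripper_width: 0.024
```

Pushing with about 5 N, so the pin is riding. I continue in small steps.

>>> apply_moves --pt "0 0 0 -0.0015 0 0 28" --pt "0 0 0 -0.003 0 0 28"

```text
clock: 5.25
position: [0.2993, 0.3569, 0.0634]
tcp_rot: [2.514, 1.883, 0.004]
ft_force: [1.3, 5.7, -3.0]
gripper_width: 0.0238
```

>>> apply_moves --pt "0 0 0 -0.0015 0 0 28" --pt "0 0 0 -0.003 0 0 28"

```text
clock: 5.5
position: [0.2984, 0.3541, 0.0634]
tcp_rot: [2.514, 1.884, 0.005]
ft_force: [0.3, 4.8, -3.1]
gripper_width: 0.0238
```

>>> apply_moves --pt "0 0 0 -0.0015 0 0 28" --pt "0 0 0 -0.003 0 0 28"

```text
clock: 5.75
position: [0.2975, 0.3512, 0.0634]
tcp_rot: [-2.514, -1.884, -0.005]
ft_force: [0.0, 5.1, -3.1]
gripper_width: 0.0238
```

>>> apply_moves --pt "0 0 0 -0.0015 0 0 28" --pt "0 0 0 -0.003 0 0 28"

```text
clock: 6.0
position: [0.2966, 0.3481, 0.0633]
tcp_rot: [-2.514, -1.884, -0.004]
ft_force: [0.6, 3.5, -2.3]
gripper_width: 0.0237
```

>>> apply_moves --pt "0 0 0 -0.0015 0 0 28" --pt "0 0 0 -0.003 0 0 28"

```text
clock: 6.25
position: [0.2957, 0.3449, 0.0634]
tcp_rot: [2.514, 1.884, 0.004]
ft_force: [-0.5, 2.5, -0.3]
gripper_width: 0.024
```

>>> apply_moves --pt "0 0 0 -0.0015 0 0 28" --pt "0 0 0 -0.0025 0 0 28"

```text
clock: 6.5
position: [0.2953, 0.3435, 0.0636]
tcp_rot: [-2.513, -1.883, -0.007]
ft_force: [1.5, 10.5, -4.0]
gripper_width: 0.0241
```

The force rose to 10.5 N while the motion stalled, so the pin looks dropped in. I check by pushing gently the other way: about 5 mm of finger gap and 3 mm of hole play, after which it should block.

>>> apply_moves --pt "0 0 0 0.002 0 0 28" --pt "0 0 0 0.004 0 0 28" --pt "0 0 0 0.006 0 0 28" --pt "0 0 0 0.0075 0 0 28"

```text
clock: 7.0
position: [0.2974, 0.3505, 0.0636]
tcp_rot: [-2.513, -1.883, -0.006]
ft_force: [0.3, -3.7, 1.5]
gripper_width: 0.0238
```

>>> apply_moves --pt "0 0 0 0.001 0 0 28" --pt "0 0 0 0.002 0 0 28"

```text
clock: 7.25
position: [0.2976, 0.3512, 0.0635]
tcp_rot: [2.513, 1.883, 0.002]
ft_force: [-2.1, -11.6, 6.4]
gripper_width: 0.0237
```

It blocks in both directions, so the cover is locked. I centre the fingers, open a little, and retreat upwards.

>>> apply_moves --pt "0 0 0 -0.002 0 0 28" --pt "0 0 0 -0.003 0 0 45" --pt "0 0 0 -0.003 0 0 45" --pt "0 0 0 -0.003 0 -0.03 45" --pt "0 0 0 -0.003 0 -0.08 45" --pt "0 0 0 0.02 -0.05 -0.13 45" --pt "0 0 0 0.08 -0.1 -0.16 45" --pt "0 0 0 0.13 -0.15 -0.16 45" --pt "0 0 0 0.18 -0.18 -0.16 45" --pt "0 0 0 0.22 -0.19 -0.16 45" --pt "0 0 0 0.22 -0.19 -0.16 45"

```text
clock: 8.62
position: [0.1754, 0.6181, 0.2201]
tcp_rot: [2.51, 1.885, -0.003]
ft_force: [0.1, 0.2, -0.9]
gripper_width: 0.0383
```

```bash
python3 - <<'E'
from h import *
a=robot.camera("scene")[165:275,180:310,::-1];b=robot.camera("top")[155:275,190:320,::-1]
r=lambda i:cv2.resize(i,(400,int(400*i.shape[0]/i.shape[1])),interpolation=cv2.INTER_CUBIC)
a=r(a);b=r(b);print(a.shape,b.shape);h=min(len(a),len(b))
cv2.imwrite("pics/e.png",np.hstack([a[:h],b[:h]]))
s=robot.read_state();print(s["position"],s["ft_force"],s["clock"])
E
```

```text
(338, 400, 3) (369, 400, 3)
[0.17633844 0.61624935 0.22218696] [ 0.07647028 -0.02193715 -0.61871725] 8.725
```

View pics/e.png

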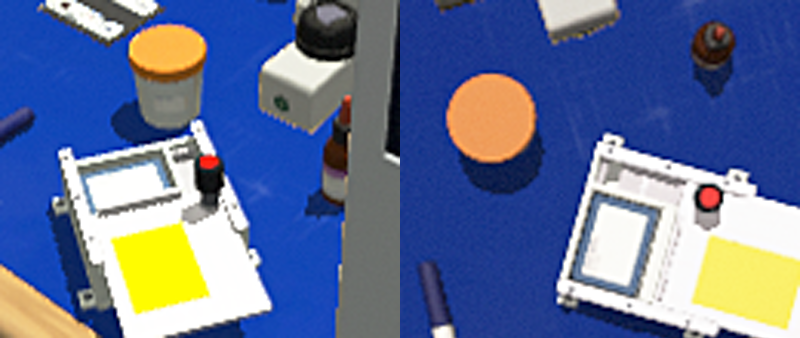

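The cover is open with the blue box exposed, and the cup and dropper are where they were. The red dot is at (208,162) in the left crop and (708,198) in the right. I'll check its height (84 mm dropped, 92 mm riding).

```bash
python3 - <<'E'
from h import *
f=400/130
c=lambda x,y,a,b:((x+.5)/f-.5+a,(y+.5)/f-.5+b)
k=tri(c(208,162,180,165),c(308,198,190,155));print(k, np.linalg.norm(k[:2]-[.3158,.412]))
print("cup",tri(c(168,49,180,165),c(91,118,190,155)))
E
```

```text
[0.29568633 0.3488207  0.08371044] 0.06630372349015949
cup [0.35581025 0.49512954 0.06251948]
```

Knob top measures 84 mm, so the plunger is fully down. Travel is 66 mm, inside the 54–72 mm range. Handing in.

```bash
python3 -c "
from plant import robot
print(robot.job_done())"
```

```text
the job is handed in; nothing more can be done
None
```

The hatch is open and locked, and the blue coverslip box can be reached. I handed the job in at about 9 s on the robot's clock.

I pulled the knob up 13 mm and slid the cover about 48 mm. I then let go so the pin rode on the track, and nudged the knob along until the pin dropped into the open-station hole.

**Lock:** the cover blocked at 10–12 N when pushed gently either way.

**Plunger and travel:** the last pictures put the knob top 84 mm above the worktop, which is fully down. They put the travel at 66 mm, within the 54–72 mm range.

**Bystanders:** the cup measured the same place as at the start. I checked the dropper bottle only by eye, and it looks unmoved.

**Robot:** the gripper has retreated and touches nothing, with the wrist force near 0.

No check failed. The only oddity was the grip reading 18.8 mm on the 21 mm knob. The hold was firm, with the spring's roughly 11 N felt while lifting.

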